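# Close the clamshell board tester and hold its cam lever at top lift

## Task

Close the board tester: swing its hinged upper shell half down by its knob until it sits edge to edge on the lower half. Only then take the cam lever at the tester's side by its knob, swing it up from its rest to the cam's highest lift, where the lever stands straight up, and finish while still holding it there: the lever is sprung and falls back if you let go. Do not push the small things lying round the tester out of their places.

Things in the scene. Friction and masses are not known exactly. Their poses are not given: they have to be found in the camera images.
- fixture: Board tester fixed to the bench: aluminium base plate 10 mm thick (x -65..65, y -65..140 mm) with a grey clamshell box. Origin on the bench under the box's middle; z up, -x the box's front (knob side), +x its hinge side, +y the cam lever's side. Lower shell half: open box 110 (x) x 120 (y) mm, rim at z = 70 mm, circuit board inside on a white carrier.
- shell_angle (a joint): Hinge of the upper shell half (grey, 110 x 120 x 35 mm, clear window). 0 = closed, rims meeting; grows as it opens upward, at most 1.4; starts at 0.6 to 1.0. Hinge line along the fixture's y through shell_top. Stiff (0.28 N m of friction): it stays where it is left and must be led all the way down, 1 to 3 N at its knob.
- shell_top: Upper shell half. Origin in the middle of its hinge line, at (55, 0, 70) mm in the fixture frame; its axes are parallel to the fixture's when closed. Instruments up to about 0.35 m high stand close behind and to the right of the tester, and a black can 0.2 m high in front: come in from well above.
- shell_knob (a point): Black barrel knob of the upper shell half on a 10 mm stem: 22 mm across, 26 mm long, axis along the fixture's y (fingers closing along y take its flat ends; it can turn between them). Point at its centre: closed, 146 mm to -x of the hinge line and 12 mm above it, at (-91, 0, 82) mm in the fixture frame; it turns with the half. The shell's edge is 36 mm behind it.
- lever_angle (a joint): Cam lever. 0 = at rest, level, pointing to the fixture's -x (front); grows as it swings up; 1.571 = straight up = highest lift; beyond, it leans to +x and the lift falls, stop at 2.3. Turns about a line along the fixture's y through cam_lever. A spring pulls it back to 0 (0.07 N m at rest, 0.26 N m upright: 2.9 N at the knob).
- cam_lever: Steel cam lever with its knob. Origin on its turning axis, in the plane the lever swings in, at (0, 115, 40) mm in the fixture frame; its arm runs along its own -x.
- lever_knob (a point): Black barrel knob at the end of the 10 mm thick steel cam lever: 24 mm across, 28 mm long, axis along the fixture's y (fingers closing along y take its flat ends; it can turn between them). Point at its centre, 90 mm from the turning axis: at rest at (-90, 115, 40) mm in the fixture frame, upright at (0, 115, 130) mm.
- lift (a joint): Lift of the board carrier inside the box, m: 0.008 times the sine of the lever's angle; 0 at rest, 0.008 at the highest lift. Its steel follower plate rests on the round eccentric beside the box.
- flux_tin: Bystander: small round tin, 44 mm across, 28 mm high, stands on the bench in front of the tester. Leave it in place.
- screwdriver: Bystander: small yellow-handled screwdriver, 153 mm long, 19 mm thick, lies beside the tester on the lever side. Leave it in place.
- solder_wick: Bystander: small blue reel, 36 mm across, 12 mm high, lies in front of the tester. Leave it in place.

How it is judged:
By the outcome, as a careful person would: the job done as asked, in the order asked, and still so for the second after the job is handed in, while the arm keeps its last pose, push and grip.
It also fails if it takes over 51 s, if anything falls off the work surface, if the arm or the gripper's body presses on something with over 40 N, if the wrist force passes 120 N, or if a joint passes its speed limit or range.

## Robot

A 6-joint arm with a two-finger parallel gripper is mounted at the origin on a cart in front of the work surface, level with it; the furniture and walls round the work are solid. World frame = base frame: x ahead of the robot, y to its left, z up, the work surface at z = 0. Lengths are in m, angles in rad, forces in N, time in s.
With the tool pointing down it reaches from about 0.275 to 0.85 m from the base axis. Payload 19 kg.
Tool frame: the origin (TCP) lies at the very end of the fingers, on their centre line; the grasp point (between the pads) lies 19 mm behind it (ctrl.grip_point_offset is the z of the grasp point in the tool frame, in m); z points along the fingers, y is the line along which they close (so a half turn about z gives the same grasp; the last joint's range is limited). The gripper opens to 85 mm and grips with 20 to 120 N. Pads are 22 mm wide; open, the fingers measure 114 mm over their backs; the gripper's body (76 mm by 85 mm) begins 54 mm behind the grasp point. The pads swing forward as they close: fully open they stand 13 mm farther back than shut.
Start: joints at [1.139, 0.15, 1.437, -0, 1.554, -0.134], TCP at [0.169, 0.55, 0.231] pointing down, gripper open.
Joint ranges: [-2.8, 2.8], [-0.68, 2.1], [0.12, 2.68], [-1.39, 4.53], [0.16, 2.79], [-2.81, 2.81]. Speed limits (rad/s): [1.89, 1.89, 2.22, 3.01, 3.01, 3.01].

## Interface

Orientations are given as [roll, pitch, yaw] about the fixed x, y, z axes, in that order (R = Rz(yaw) Ry(pitch) Rx(roll)).
In Python, from plant import ctrl gives the robot as it stands. The module is installed in compiled form; this text tells all that it offers.
- The arm moves only by the shell command python3 -m handwheel [FORCE], which reads ROWS from standard input. ROWS is a JSON list of rows, 1 to 12 of them, each of 7 numbers: a rotation vector rx, ry, rz in normalised numbers (1 is 60 degrees), then dx, dy, dz in parts of the range, where 1.0 means 0.4 m, then the finger opening in m; each row shifts and turns the commanded pose from where the row before left it, along the tool's axes as they then stand; what a row does not reach is not made up. A row lasts 1/8 s, in which the tool goes at most 0.0625 m and 0.188 rad, less where a joint would pass 70% of its speed; a pose out of reach is approached as far as the arm can. The fingers move at their own pace and stop on an object; FORCE is the grip in N (left out, the last holds). Time passes only in rows, so rows that do not move let the fingers close. It prints the time, the measured TCP pose, the force, the opening and the grip force at its end. No shift or turn number may pass 1 either way. Input that does not fit is refused with a message, and nothing moves.
- ctrl.sense(): the state, without advancing time (a new reading comes with each control period).
- ctrl.get_image(name): name is "scene" or "top" or "wrist"; returns the picture (480x640x3 uint8, red, green, blue); there is no depth.
- ctrl.get_calibration(name): a dict with "fov_y" (degrees; the focal length in pixels is half the picture's height over the tangent of half this angle, whatever the lens; pixels are square), "cx", "cy" (the principal point, pixels), "distortion" ([k1, k2, p1, p2, k3] as OpenCV has them; the pictures are not rectified), "R" (3x3) and "t" (3): a world point X has camera coordinates R X + t; the wrist camera has in their place "tool_from_camera" (4x4, takes a point from camera to tool coordinates, whose origin is the TCP and whose axes are the flange's). Camera axes: x right, y down, z forward; pixel columns grow to the right and rows downward; lengths in m; the calibration is good to about 2 mm. A picture is of the moment at which its call begins: read the wrist's pose just before it. get_calibration takes no time and is no camera call.
- ctrl.sign_off(): hands the job in; it is judged then, once.
Trained networks look in the newest picture that a camera, given by its name, has taken for a name from the list of things; names that differ only in an ending like _2 or _b are one class to them, and where a whole thing is asked for, a point or a joint stands for the part that bears it (a point fixed in the world has none). Each returns a list of dicts, best first, with "conf" (0 to 1); they miss things now and then, are a little off and sometimes report something else, mostly with a low value. They report only what shows in the picture. A call takes as long as a camera call.
- ctrl.cut_out(camera, label): "mask" (480x640 bool, what is visible of it) and "uv" ([column, row] in pixels, amid what is visible of it).
- ctrl.landmark_of(camera, label): "uv" ([column, row] in pixels: a listed point, or the origin of a listed thing).
The state is a dict: "time_s": time; "qpos": joint angles; "qd": joint speeds; "effort": joint torques, N m; "position": TCP position; "eef_rot": TCP orientation; "ft_force": force on the tool from outside, world axes, zero at the start; "ft_torque": the same for the moment, N m; "gripper_width": finger opening in m; "finger_force": force on a finger pad.
Only numpy, scipy, OpenCV 4.12 (cv2) and the standard library are available. Lean on these libraries where they do the work, as an engineer would, in place of code of your own. Each camera call takes 0.05 s, during which the arm holds its last target. There are 200 camera calls.

## Working session

There is one attempt and no reset: what is moved stays moved. The work goes in short steps, Python scripts to look and compute and a shell command to move; the robot and the scene stay as the last step left them, time stands still between calls to the robot, and variables do not carry over. Pictures are saved under pics/ and viewed, at most 10 in all, crops included, and the job is handed in when it is done.

```bash
mkdir -p pics
cat > h.py <<'E'
import numpy as np, cv2
from plant import ctrl
from scipy.spatial.transform import Rotation as Ro
def K(c):
    f=240/np.tan(np.radians(c["fov_y"])/2); return np.array([[f,0,c["cx"]],[0,f,c["cy"]],[0,0,1.]])
def ext(name):
    c=ctrl.get_calibration(name)
    if name!="wrist": return c,np.array(c["R"]),np.array(c["t"])
    s=ctrl.sense(); T=np.eye(4); T[:3,:3]=Ro.from_euler('xyz',s["eef_rot"]).as_matrix(); T[:3,3]=s["position"]
    M=np.linalg.inv(T@np.array(c["tool_from_camera"])); return c,M[:3,:3],M[:3,3]
def ray(c,R,t,uv):
    p=cv2.undistortPoints(np.array([[uv]],float),K(c),np.array(c["distortion"]))[0,0]
    d=R.T@np.array([*p,1]); return -R.T@t, d/np.linalg.norm(d)
def proj(c,R,t,X):
    return cv2.projectPoints(np.atleast_2d(np.array(X,float)),cv2.Rodrigues(R)[0],t,K(c),np.array(c["distortion"]))[0][:,0]
def tri(rays):
    A=sum(np.eye(3)-np.outer(d,d) for o,d in rays); b=sum((np.eye(3)-np.outer(d,d))@o for o,d in rays)
    X=np.linalg.solve(A,b); return X,[np.linalg.norm(np.cross(X-o,d)) for o,d in rays]
E
python3 - <<'E'
from h import *
np.set_printoptions(precision=4,suppress=True)
names=["fixture","shell_top","shell_knob","cam_lever","lever_knob","flux_tin","screwdriver","solder_wick"]
R={}
for n in ["scene","top","wrist"]:
    e=ext(n); im=ctrl.get_image(n); cv2.imwrite(f"pics/{n}0.png",im[:,:,::-1])
    print(n,"cam at",-e[1].T@e[2])
    for l in names:
        r=ctrl.landmark_of(n,l)
        if r: print(n,l,[(np.round(x["uv"],1),round(x["conf"],2)) for x in r[:2]]); R.setdefault(l,{})[n]=ray(*e,r[0]["uv"])
for l in R:
    if len(R[l])>1:
        ks=list(R[l])
        for i in range(len(ks)):
            for j in range(i): print(l,ks[j],ks[i],*tri([R[l][ks[i]],R[l][ks[j]]]))
print(ctrl.sense(),ctrl.grip_point_offset)
E
```

```text
scene cam at [ 0.2936 -0.2111  0.7261]
scene fixture [(array([329.8, 230. ]), 0.91)]
scene shell_top [(array([324.5, 175.9]), 0.61)]
scene shell_knob [(array([333.7, 182.6]), 0.7)]
scene cam_lever [(array([265.8, 219.6]), 0.61)]
scene flux_tin [(array([320.3, 310.6]), 0.6)]
scene screwdriver [(array([213.7, 229.5]), 0.97)]
scene solder_wick [(array([363.1, 298.9]), 0.87)]
top cam at [0.4338 0.271  0.9384]
top fixture [(array([281.4, 213.9]), 0.66)]
top shell_top [(array([244.7, 197.8]), 0.55)]
top shell_knob [(array([304.3, 208.9]), 0.6)]
top cam_lever [(array([253. , 275.2]), 0.65), (array([362.9, 260.3]), 0.59)]
top lever_knob [(array([306.1, 290.5]), 0.65)]
top flux_tin [(array([362.8, 262.3]), 0.76), (array([243.5, 197.1]), 0.21)]
top screwdriver [(array([228.3, 324.4]), 0.85)]
top solder_wick [(array([371.5, 224.7]), 0.75)]
wrist cam at [0.0995 0.5701 0.3737]
wrist screwdriver [(array([277.4, 396.9]), 0.95)]
fixture scene top [ 0.5627  0.3389 -0.0031] [np.float64(0.002618749353412066), np.float64(0.002618749353411923)]
shell_top scene top [0.578  0.3933 0.0733] [np.float64(0.003
[... 658 characters left out ...]
[0.3731 0.4282 0.0041] [np.float64(0.0020450739348299046), np.float64(0.002045073934829775)]
solder_wick scene top [0.5429 0.1815 0.0109] [np.float64(0.0005909393021159015), np.float64(0.0005909393021161709)]
{'time_s': 1.35, 'qpos': array([ 1.139 ,  0.1505,  1.4374, -0.    ,  1.5538, -0.134 ]), 'qd': array([ 0.0006,  0.0007,  0.0009,  0.0007, -0.0019,  0.0001]), 'effort': array([  0.0002, -71.2782, -57.1048,  -0.0001,   0.0012,   0.    ]), 'position': array([0.1687, 0.5497, 0.2313]), 'eef_rot': array([-3.1415, -0.    ,  2.8438]), 'ft_force': array([ 0.1954, -0.1232, -0.5115]), 'ft_torque': array([-0.021 , -0.0237,  0.017 ]), 'finger_force': 0.0, 'gripper_width': 0.08550551733974375} -0.0187
```

```bash
cat > fit.py <<'E'
from h import *
from scipy.optimize import least_squares
def pts(p):
    x,y,w,a=p; c,s=np.cos(w),np.sin(w)
    F=lambda v: np.array([x+c*v[0]-s*v[1],y+s*v[0]+c*v[1],v[2]])
    k=np.array([-.146,0,.012]); ca,sa=np.cos(a),np.sin(a)
    kn=[.055+ca*k[0]+sa*k[2],0,.07-sa*k[0]+ca*k[2]]
    return dict(fixture=F([0,0,0]),shell_top=F([.055,0,.07]),shell_knob=F(kn),cam_lever=F([0,.115,.04]),lever_knob=F([-.09,.115,.04]))
E
python3 - <<'E'
from fit import *
np.set_printoptions(precision=4,suppress=True)
obs={"scene":dict(fixture=[329.8,230],shell_top=[324.5,175.9],shell_knob=[333.7,182.6],cam_lever=[265.8,219.6]),
"top":dict(fixture=[281.4,213.9],shell_top=[244.7,197.8],shell_knob=[304.3,208.9],cam_lever=[253,275.2],lever_knob=[306.1,290.5])}
E={n:ext(n) for n in obs}
def res(p,full=False):
    P=pts(p); out=[]
    for n in obs:
        for l in obs[n]:
            d=proj(*E[n],P[l])[0]-obs[n][l]; out.append(d)
            if full: print(n,l,d)
    return np.ravel(out)
r=least_squares(res,[.563,.339,1.2,.8],loss='soft_l1',f_scale=2); print(r.x); res(r.x,True)
for k,v in pts(r.x).items(): print(k,v)
for n in obs:
    im=cv2.imread(f"pics/{n}0.png"); 
    P=pts(r.x)
    for l in P: cv2.drawMarker(im,tuple(int(v) for v in proj(*E[n],P[l])[0]),(0,0,255),0,8,1)
    for l in obs[n]: cv2.circle(im,tuple(int(v) for v in obs[n][l]),3,(0,255,0),1)
    cv2.imwrite(f"pics/{n}1.png",im)
E
```

```text
[0.564  0.3416 1.2358 0.6461]
scene fixture [ 1.5859 -2.6784]
scene shell_top [4.3424 0.2863]
scene shell_knob [ 3.417 -1.797]
scene cam_lever [-2.3985 -3.167 ]
top fixture [-2.0701  0.4369]
top shell_top [-0.5002  0.1055]
top shell_knob [1.8911 1.3762]
top cam_lever [2.0919 1.0087]
top lever_knob [0.3612 3.0887]
fixture [0.564  0.3416 0.    ]
shell_top [0.5821 0.3935 0.07  ]
shell_knob [0.5461 0.2902 0.1675]
cam_lever [0.4554 0.3794 0.04  ]
lever_knob [0.4258 0.2944 0.04  ]
```

View pics/scene1.png

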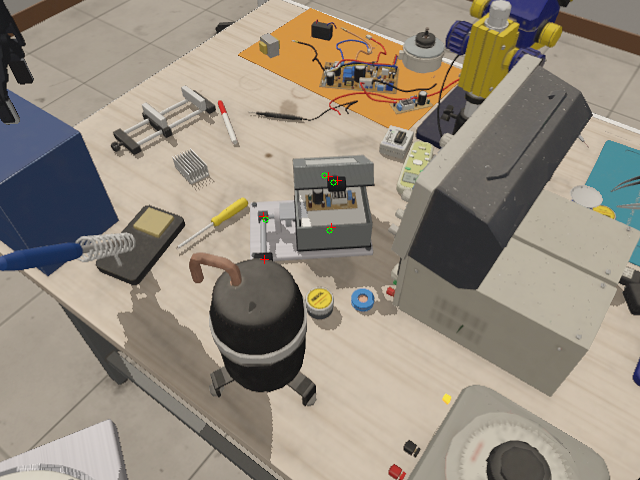

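View pics/top1.png

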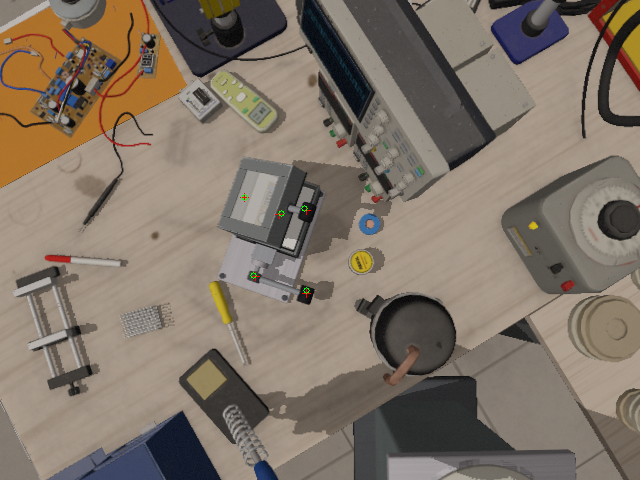

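Both pictures agree with the fit. The knob is at about (337,183) in the scene view and (305,210) in the top view. The lever knob is at (306,292) in the top view, the can sits in front at (412,335) and the scope is to the right. I'll lift and turn the tool to line up with the fixture.

The rows are not in the units I measure in: shifts go in shares of 0.4 m and turns go in shares of 60 degrees. I convert before sending: -0.02 m / 0.4 = -0.05, 0.179 rad / 1.0472 = 0.1709.

```bash
echo '[[0, 0, 0.1709, 0, 0, -0.05, 0.085], [0, 0, 0.1709, 0, 0, -0.05, 0.085], [0, 0, 0.1709, 0, 0, -0.05, 0.085], [0, 0, 0.1709, 0, 0, -0.05, 0.085], [0, 0, 0.1709, 0, 0, -0.05, 0.085], [0, 0, 0.1709, 0, 0, -0.05, 0.085], [0, 0, 0.1709, 0, 0, -0.05, 0.085], [0, 0, 0.1709, 0, 0, -0.05, 0.085], [0, 0, 0.1709, 0, 0, -0.05, 0.085]]' | python3 -m handwheel 40
echo '[[0, 0, 0, -0.0375, 0.1375, 0, 0.085], [0, 0, 0, -0.0375, 0.1375, 0, 0.085], [0, 0, 0, -0.0375, 0.1375, 0, 0.085], [0, 0, 0, -0.0375, 0.1375, 0, 0.085], [0, 0, 0, -0.0375, 0.1375, 0, 0.085], [0, 0, 0, -0.0375, 0.1375, 0, 0.085], [0, 0, 0, 0, 0, 0, 0.085], [0, 0, 0, 0, 0, 0, 0.085]]' | python3 -m handwheel
python3 - <<'E'
from h import *
np.set_printoptions(precision=4,suppress=True)
s=ctrl.sense(); print(s["position"],s["eef_rot"],s["qpos"],s["time_s"])
e=ext("wrist"); im=ctrl.get_image("wrist"); cv2.imwrite("pics/w2.png",im[:,:,::-1])
for l in ["fixture","shell_top","shell_knob","cam_lever","lever_knob"]:
    r=ctrl.landmark_of("wrist",l); print(l,[(np.round(x["uv"],1).tolist(),round(x["conf"],2)) for x in r[:2]])
E
```

```text
time_s: 2.48
position: [0.1687, 0.5496, 0.4119]
eef_rot: [3.142, 0.0, 1.227]
ft_force: [-0.5, -0.1, 0.2]
gripper_width: 0.0852
finger_force: 0.0
time_s: 3.48
position: [0.4501, 0.3554, 0.4113]
eef_rot: [-3.141, 0.0, 1.232]
ft_force: [0.6, 0.8, 0.4]
gripper_width: 0.085
finger_force: 0.0
[0.4501 0.3554 0.4113] [-3.1414  0.0001  1.2323] [0.5339 0.1557 1.0726 0.0002 1.9135 0.8725] 3.475
fixture [([401.2, 171.2], 0.61)]
shell_top [([414.9, 130.0], 0.79)]
shell_knob [([425.5, 234.7], 0.65), ([403.4, 170.4], 0.65)]
cam_lever [([321.6, 173.1], 0.71), ([371.5, 268.2], 0.46)]
lever_knob [([321.9, 235.5], 0.81), ([400.8, 167.3], 0.5)]
```

View pics/w2.png

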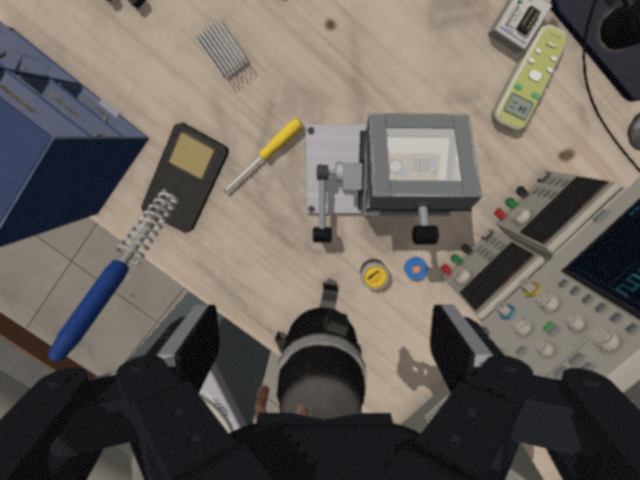

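The wrist view shows the shell knob at (425,235), the lever knob at (322,236), the can below at (320,370) and the scope at the right from about (445,270). I'll refit with all three views and also place the can and scope.

Run:
```python
from fit import *
np.set_printoptions(precision=4,suppress=True)
obs={"scene":dict(fixture=[329.8,230],shell_top=[324.5,175.9],shell_knob=[336,183],cam_lever=[265.8,219.6]),
"top":dict(fixture=[281.4,213.9],shell_top=[244.7,197.8],shell_knob=[304.8,210],cam_lever=[253,275.2],lever_knob=[306.1,291]),
"wrist":dict(fixture=[401.2,171.2],shell_top=[414.9,130],shell_knob=[425.5,234.7],cam_lever=[321.6,173.1],lever_knob=[321.9,235.5])}
E={n:ext(n) for n in obs}
def res(p,full=False):
    P=pts(p); out=[]
    for n in obs:
        for l in obs[n]:
            d=proj(*E[n],P[l])[0]-obs[n][l]; out.append(d)
            if full: print(n,l,d)
    return np.ravel(out)
r=least_squares(res,[.563,.339,1.2,.8],loss='soft_l1',f_scale=2); print(r.x); res(r.x,True)
for l in ["shell_knob","lever_knob","cam_lever"]:
    print(l,pts(r.x)[l],"tri",*tri([ray(*E[n],obs[n][l]) for n in obs if l in obs[n]]))
x,y,w,a=r.x; Rf=np.array([[np.cos(w),np.sin(w)],[-np.sin(w),np.cos(w)]])
s=ctrl.sense(); print("tcp in F",Rf@(s["position"][:2]-[x,y]),s["eef_rot"][2]-w)
for nm,a1,a2 in [("can top",(412,322),(320,345))]:
    X,d=tri([ray(*E["top"],a1),ray(*E["wrist"],a2)]); print(nm,X,d,Rf@(X[:2]-[x,y]))
for z in (0,.1,.2,.3):
  for uv in [(445,275),(530,250),(480,320)]:
    o,d=ray(*E["wrist"],uv); X=o+d*(z-o[2])/d[2]; print(z,uv,Rf@(X[:2]-[x,y]))
```

```text
[0.5637 0.3408 1.2288 0.6369]
scene fixture [ 1.633  -2.3237]
scene shell_top [4.612  0.6081]
scene shell_knob [ 0.9617 -0.8415]
scene cam_lever [-2.3962 -3.1602]
top fixture [-1.6322  0.5817]
top shell_top [0.0464 0.0412]
top shell_knob [2.4448 0.996 ]
top cam_lever [2.1014 1.0097]
top lever_knob [0.2492 2.9487]
wrist fixture [-1.6044 -0.782 ]
wrist shell_top [-1.7735  1.5607]
wrist shell_knob [ 0.9453 -0.4422]
wrist cam_lever [ 1.4565 -0.7038]
wrist lever_knob [ 0.8995 -0.8009]
shell_knob [0.5452 0.2888 0.1665] tri [0.5451 0.2901 0.1651] [np.float64(0.0012783920051383096), np.float64(0.0028375855648467238), np.float64(0.0020266467439609185)]
lever_knob [0.4252 0.2946 0.04  ] tri [0.4273 0.2956 0.0504] [np.float64(0.002920984656534953), np.float64(0.002920984656535046)]
cam_lever [0.4554 0.3794 0.04  ] tri [0.4563 0.3803 0.0317] [np.float64(0.0029789723297967813), np.float64(0.0036499960624670627), np.float64(0.003944631382055854)]
tcp in F [-0.024   0.1126] 0.005245387369851917
can top [0.3702 0.1262 0.0509] [np.float64(0.008273228400604), np.float64(0.008273228400603967)] [-0.2671  0.1104]
0 (445, 275) [-0.1678 -0.0851]
0 (530, 250) [-0.1243 -0.2188]
0 (480, 320) [-0.2496 -0.1535]
0.1 (445, 275) [-0.1291 -0.0493]
0.1 (530, 250) [-0.0934 -0.1588]
0.1 (480, 320) [-0.1961 -0.1053]
0.2 (445, 275) [-0.0903 -0.0134]
0.2 (530, 250) [-0.0626 -0.0989]
0.2 (480, 320) [-0.1426 -0.0571]
0.3 (445, 275) [-0.0516  0.0225]
0.3 (530, 250) [-0.0317 -0.0389]
0.3 (480, 320) [-0.0891 -0.0089]
```

Converted, 0.05 m / 0.4 = 0.125, 0.038 m / 0.4 = 0.095.

```bash
echo '[[0, 0, 0, -0.025, 0.0925, 0, 0.06], [0, 0, 0, -0.025, 0.0925, 0, 0.06], [0, 0, 0, -0.0275, 0.095, 0, 0.06], [0, 0, 0, 0, 0, 0.125, 0.06], [0, 0, 0, 0, 0, 0.125, 0.06], [0, 0, 0, 0, 0, 0.125, 0.06], [0, 0, 0, 0, 0, 0, 0.06], [0, 0, 0, 0, 0, 0, 0.06]]' | python3 -m handwheel
python3 - <<'E'
from fit import *
np.set_printoptions(precision=4,suppress=True)
x,y,w,a=.5637,.3408,1.2288,.6369; Rf=np.array([[np.cos(w),np.sin(w)],[-np.sin(w),np.cos(w)]])
s=ctrl.sense(); print(s["position"],"F",Rf@(s["position"][:2]-[x,y]))
e=ext("wrist"); im=ctrl.get_image("wrist")
r=ctrl.landmark_of("wrist","shell_knob"); print([(np.round(v["uv"],1).tolist(),round(v["conf"],2)) for v in r[:2]])
P=pts((x,y,w,a))["shell_knob"]; p=proj(*e,P)[0]; print("fit proj",p)
cv2.drawMarker(im,tuple(int(v) for v in p),(255,0,0),0,10,1); cv2.imwrite("pics/w3.png",im[:,:,::-1])
if r: print("tri",tri([ray(*e,r[0]["uv"]),ray(*ext("top"),(304.8,210)),ray(*ext("scene"),(336,183))]))
et=ext("top")
for z in (.18,.2):
  o,d=ray(*et,(414,325)); X=o+d*(z-o[2])/d[2]; print("can",z,Rf@(X[:2]-[x,y]))
E
```

```text
time_s: 4.78
position: [0.546, 0.2894, 0.2638]
eef_rot: [3.14, -0.002, 1.233]
ft_force: [0.1, 1.0, 0.3]
gripper_width: 0.0601
finger_force: 0.0
[0.546  0.2894 0.2638] F [-0.0544 -0.0006]
[([325.4, 245.5], 0.8)]
fit proj [323.9525 245.9159]
tri (array([0.5458, 0.2903, 0.1646]), [np.float64(0.0020166833191066257), np.float64(0.002358631751180882), np.float64(0.0016007045654628223)])
can 0.18 [-0.2481  0.1047]
can 0.2 [-0.2445  0.1045]
```

View pics/w3.png

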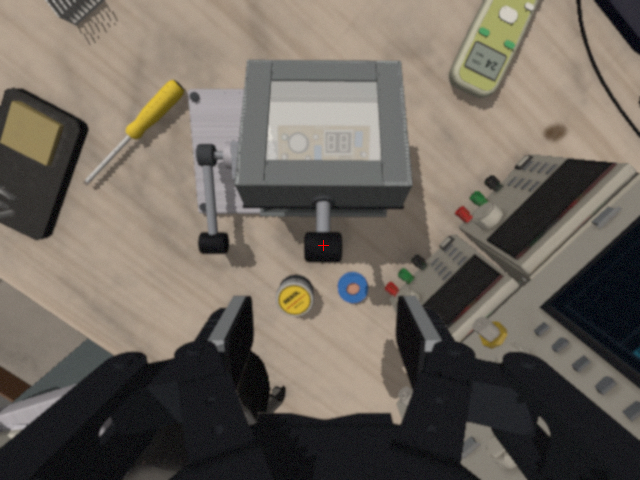

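Knob is at (324,246), exactly where the fit puts it. I'll descend and grip.

Converted, 0.04 m / 0.4 = 0.1, 0.038 m / 0.4 = 0.095.

```bash
echo '[[0, 0, 0, 0, 0, 0.1, 0.06], [0, 0, 0, 0, 0, 0.1, 0.06], [0, 0, 0, 0, 0, 0.095, 0.06], [0, 0, 0, 0, 0, 0, 0.06], [0, 0, 0, 0, 0, 0, 0.0], [0, 0, 0, 0, 0, 0, 0.0], [0, 0, 0, 0, 0, 0, 0.0], [0, 0, 0, 0, 0, 0, 0.0]]' | python3 -m handwheel 40
python3 - <<'E'
from fit import *
x,y,w,a=.5637,.3408,1.2288,.6369; Rf=np.array([[np.cos(w),np.sin(w)],[-np.sin(w),np.cos(w)]])
s=ctrl.sense(); F=Rf@(s["position"][:2]-[x,y]); z=s["position"][2]+.0187
print(s["position"],F,s["ft_force"],s["gripper_width"])
# angle from grasp point
r=np.array([.055-F[0],z-.07]); print("radius",np.hypot(*r),"ang",np.arctan2(r[1],r[0])-np.arctan2(.012,.146))
a0=.637
for k in range(0,9):
    a=a0*(1-k/8); q=pts((0,0,0,a))["shell_knob"]; print(k,round(a,3),np.round(q,4))
E
```

```text
time_s: 5.88
position: [0.5451, 0.2891, 0.1453]
eef_rot: [-3.142, -0.0, 1.233]
ft_force: [-12.9, -2.4, 8.3]
gripper_width: 0.0253
finger_force: 43.1
[0.5451285  0.28913807 0.14533976] [-0.05489833  0.00017018] [-12.88325971  -2.40832127   8.29610141] 0.02527601249033018
radius 0.14464134889406707 ang 0.6257851877579496
0 0.637 [-0.0552  0.      0.1665]
1 0.557 [-0.0626  0.      0.1574]
2 0.478 [-0.0691  0.      0.1478]
3 0.398 [-0.0749  0.      0.1377]
4 0.319 [-0.0799  0.      0.1271]
5 0.239 [-0.084   0.      0.1162]
6 0.159 [-0.0872  0.      0.105 ]
7 0.08 [-0.0896  0.      0.0936]
8 0.0 [-0.091  0.     0.082]
```

Converted, 0.0114 m / 0.4 = 0.0285, 0.0112 m / 0.4 = 0.028.

```bash
echo '[[0, 0, 0, -0.015, -0.0038, 0.0175, 0], [0, 0, 0, -0.0163, 0, 0.024, 0], [0, 0, 0, -0.0145, 0, 0.025, 0], [0, 0, 0, -0.0125, 0, 0.0265, 0], [0, 0, 0, -0.0103, 0, 0.0273, 0], [0, 0, 0, -0.008, 0, 0.028, 0], [0, 0, 0, -0.006, 0, 0.0285, 0], [0, 0, 0, 0, 0, 0, 0]]' | python3 -m handwheel
cat > st.py <<'E'
from fit import *
x,y,w=.5637,.3408,1.2288; Rf=np.array([[np.cos(w),np.sin(w)],[-np.sin(w),np.cos(w)]])
s=ctrl.sense(); F=Rf@(s["position"][:2]-[x,y]); z=s["position"][2]+.0187; f=s["ft_force"]
print("t",s["time_s"],"grasp F",np.round([*F,z],4),"forceF",np.round([*(Rf@f[:2]),f[2]],1),"w",round(s["gripper_width"],4))
r=np.array([.055-F[0],z-.07]); print("shell radius",np.hypot(*r),"ang",np.arctan2(r[1],r[0])-np.arctan2(.012,.146))
r=np.array([-F[0],z-.04]); print("lever radius",np.hypot(*r),"ang",np.arctan2(r[1],r[0]))
E
python3 st.py
```

```text
time_s: 6.88
position: [0.5339, 0.2582, 0.0734]
eef_rot: [3.14, -0.001, 1.232]
ft_force: [1.5, -2.1, -0.8]
gripper_width: 0.0252
finger_force: 43.4
t 6.875 grasp F [-0.0878  0.0004  0.0921] forceF [-1.5 -2.1 -0.8] w 0.0252
shell radius 0.14450468817839288 ang 0.07186170442861746
lever radius 0.10211619796797562 ang 0.5359581985922579
```

Converted, 0.008 m / 0.4 = 0.02, 0.003 m / 0.4 = 0.0075.

```bash
echo '[[0, 0, 0, -0.0025, 0, 0.02, 0], [0, 0, 0, 0, 0, 0.0075, 0], [0, 0, 0, 0, 0, 0, 0]]' | python3 -m handwheel; python3 st.py; echo '[[0, 0, 0, 0, 0, 0.005, 0], [0, 0, 0, 0, 0, 0, 0]]' | python3 -m handwheel; python3 st.py
```

```text
time_s: 7.25
position: [0.5334, 0.2571, 0.0623]
eef_rot: [3.14, 0.0, 1.233]
ft_force: [1.6, -6.6, 1.2]
gripper_width: 0.0252
finger_force: 43.7
t 7.25 grasp F [-0.089   0.0004  0.081 ] forceF [-5.7 -3.7  1.2] w 0.0252
shell radius 0.14442083341221296 ang -0.006105479856869961
lever radius 0.09797399131644402 ang 0.43122213173909707
time_s: 7.5
position: [0.5336, 0.2571, 0.0618]
eef_rot: [3.14, -0.0, 1.233]
ft_force: [-7.0, -9.7, 20.0]
gripper_width: 0.0255
finger_force: 46.3
t 7.5 grasp F [-0.089   0.0003  0.0805] forceF [-11.5   3.4  20. ] w 0.0255
shell radius 0.14434730684353628 ang -0.009308429480246419
lever radius 0.09774437089677565 ang 0.4270518558858589
```

Closing stopped firmly: the reaction is 20 N and the angle about 0. I'll release, rise, and move over the lever knob.

Converted, -0.05 m / 0.4 = -0.125, -0.04 m / 0.4 = -0.1.

```bash
echo '[[0, 0, 0, 0, 0, 0, 0.06], [0, 0, 0, 0, 0, 0, 0.06], [0, 0, 0, 0, 0, 0, 0.06], [0, 0, 0, 0, 0, -0.1, 0.06], [0, 0, 0, 0, 0, -0.125, 0.06], [0, 0, 0, 0, 0, -0.125, 0.06], [0, 0, 0, 0, -0.095, 0, 0.06], [0, 0, 0, 0, -0.095, 0, 0.06], [0, 0, 0, 0, -0.095, 0, 0.06], [0, 0, 0, 0, 0, 0, 0.06], [0, 0, 0, 0, 0, 0, 0.06]]' | python3 -m handwheel
python3 st.py
python3 - <<'E'
from fit import *
np.set_printoptions(precision=4,suppress=True)
p=(.5637,.3408,1.2288,0); e=ext("wrist"); im=ctrl.get_image("wrist"); P=pts(p)
for l in ["shell_knob","lever_knob","cam_lever","shell_top"]:
    r=ctrl.landmark_of("wrist",l); q=proj(*e,P[l])[0]; print(l,[(np.round(v["uv"],1).tolist(),round(v["conf"],2)) for v in r[:2]],"fit",q)
    cv2.drawMarker(im,tuple(int(v) for v in q),(255,0,0),0,10,1)
    if l=="lever_knob" and r: print("tri",tri([ray(*e,r[0]["uv"]),ray(*ext("top"),(306.1,291))]),P[l])
t=ctrl.get_image("top"); print("top shell_knob",ctrl.landmark_of("top","shell_knob")[:2],proj(*ext("top"),P["shell_knob"]))
cv2.imwrite("pics/w4.png",im[:,:,::-1]); cv2.imwrite("pics/t4.png",t[:,:,::-1])
E
```

```text
time_s: 8.88
position: [0.4257, 0.2952, 0.1997]
eef_rot: [3.141, -0.0, 1.233]
ft_force: [0.8, -0.3, -0.7]
gripper_width: 0.0602
finger_force: 0.0
t 8.875 grasp F [-0.0893  0.1147  0.2184] forceF [-0.  -0.9 -0.7] w 0.0602
shell radius 0.2069912805069822 ang 0.7175327779608748
lever radius 0.19951126954176315 ang 1.106833099801323
shell_knob [([479.4, 239.9], 0.93)] fit [478.3532 239.5961]
lever_knob [([320.5, 226.2], 0.9), ([324.2, 112.6], 0.3)] fit [324.5362 224.6295]
tri (array([0.4263, 0.2959, 0.0523]), [np.float64(0.003987135117440634), np.float64(0.0039871351174407205)]) [0.4252 0.2946 0.04  ]
cam_lever [([323.2, 111.9], 0.96), ([496.1, 26.3], 0.32)] fit [325.0359 113.2383]
shell_top [([496.1, 27.4], 0.88)] fit [496.4477  25.8655]
top shell_knob [] [[329.7581 225.7617]]
```

View pics/w4.png

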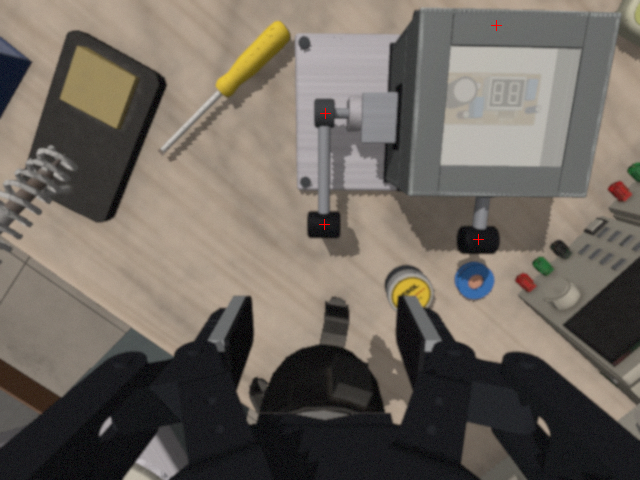

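The shell is closed: its landmarks sit within 1 px of the closed-pose fit. The lever knob at (322,225) is just in line with the open fingers. I'll descend onto it.

Converted, 0.04 m / 0.4 = 0.1, -0.0005 m / 0.4 = -0.0013.

```bash
echo '[[0, 0, 0, -0.0013, -0.0013, 0.1, 0.06], [0, 0, 0, 0, 0, 0.1, 0.06], [0, 0, 0, 0, 0, 0.1, 0.06], [0, 0, 0, 0, 0, 0, 0.06]]' | python3 -m handwheel; python3 st.py; echo '[[0, 0, 0, 0, 0, 0.075, 0.06], [0, 0, 0, 0, 0, 0.07, 0.06], [0, 0, 0, 0, 0, 0, 0.06], [0, 0, 0, 0, 0, 0, 0], [0, 0, 0, 0, 0, 0, 0], [0, 0, 0, 0, 0, 0, 0]]' | python3 -m handwheel 50; python3 st.py
```

```text
time_s: 9.72
position: [0.4235, 0.2941, 0.0774]
eef_rot: [-3.138, 0.004, 1.233]
ft_force: [0.4, 0.8, 0.5]
gripper_width: 0.0601
finger_force: 0.0
t 9.725 grasp F [-0.091   0.1164  0.0961] forceF [ 0.9 -0.2  0.5] w 0.0601
shell radius 0.1483527315288539 ang 0.09503384675969577
lever radius 0.1069460822260247 ang 0.5525050304507104
time_s: 10.48
position: [0.4252, 0.2954, 0.0231]
eef_rot: [3.141, -0.002, 1.233]
ft_force: [-4.4, 1.8, 6.6]
gripper_width: 0.0274
finger_force: 51.7
t 10.475 grasp F [-0.0892  0.1153  0.0418] forceF [0.3 4.8 6.6] w 0.0274
shell radius 0.14697997593274176 ang -0.27507661193673155
lever radius 0.08926720653843527 ang 0.02015061732585335
```

Converted, -0.0117 m / 0.4 = -0.0293, -0.0115 m / 0.4 = -0.0288.

```bash
echo '[[0, 0, 0, 0.002, 0, -0.0293, 0], [0, 0, 0, 0.0058, 0, -0.0288, 0], [0, 0, 0, 0.0095, 0, -0.028, 0], [0, 0, 0, 0.013, 0, -0.0265, 0], [0, 0, 0, 0.0163, 0, -0.0245, 0], [0, 0, 0, 0.0195, 0, -0.022, 0], [0, 0, 0, 0, 0, 0, 0]]' | python3 -m handwheel; python3 st.py; echo '[[0, 0, 0, 0.022, 0, -0.0195, 0], [0, 0, 0, 0.0245, 0, -0.0163, 0], [0, 0, 0, 0.0265, 0, -0.013, 0], [0, 0, 0, 0.028, 0, -0.0095, 0], [0, 0, 0, 0.0288, 0, -0.0058, 0], [0, 0, 0, 0.028, 0, -0.002, 0], [0, 0, 0, 0, 0, 0, 0], [0, 0, 0, 0, 0, 0, 0]]' | python3 -m handwheel; python3 st.py
python3 - <<'E'
from fit import *
p=(.5637,.3408,1.2288,0); P=pts(p); W=np.array([*P["cam_lever"][:2],.13])
for n in ["wrist","top","scene"]:
    e=ext(n); im=ctrl.get_image(n)
    for l in ["shell_knob","lever_knob","cam_lever"]:
        print(n,l,[(np.round(v["uv"],1).tolist(),round(v["conf"],2)) for v in ctrl.landmark_of(n,l)[:2]],proj(*e,W if l=="lever_knob" else P[l])[0])
    cv2.imwrite(f"pics/{n}5.png",im[:,:,::-1])
E
```

```text
time_s: 11.35
position: [0.4338, 0.32, 0.0859]
eef_rot: [3.141, 0.0, 1.233]
ft_force: [2.5, -4.7, 0.7]
gripper_width: 0.0268
finger_force: 51.5
t 11.35 grasp F [-0.0631  0.1154  0.1046] forceF [-3.6 -4.   0.7] w 0.0268
shell radius 0.12307671055367593 ang 0.20258880385935513
lever radius 0.09029061727972758 ang 0.7965995883490132
time_s: 12.35
position: [0.4548, 0.379, 0.1119]
eef_rot: [3.141, 0.0, 1.233]
ft_force: [3.3, -6.4, -0.5]
gripper_width: 0.0267
finger_force: 49.9
t 12.35 grasp F [-0.0006  0.1154  0.1306] forceF [-5.  -5.3 -0.5] w 0.0267
shell radius 0.0822339157618002 ang 0.7467355167837032
lever radius 0.09061499308201962 ang 1.5644627482725044
wrist shell_knob [] [520.29652336 424.62594821]
wrist lever_knob [([326.5, 359.4], 0.64), ([323.1, 253.8], 0.59)] [326.76541027 328.26918764]
wrist cam_lever [([322.1, 255.6], 0.72)] [325.71686305 255.16231484]
top shell_knob [([327.8, 220.4], 0.76)] [329.7580552  225.76173894]
top lever_knob [([326.4, 221.8], 0.53)] [247.84943269 274.85471926]
top cam_lever [([243.2, 197.0], 0.26)] [255.09411093 276.2288416 ]
scene shell_knob [([335.7, 239.4], 0.97)] [337.90262111 238.41514094]
scene lever_knob [([259.3, 184.8], 0.79), ([327.3, 176.4], 0.44)] [258.6647266  177.83966233]
scene cam_lever [([264.3, 217.5], 0.61)] [263.38357145 216.44063325]
```

View pics/wrist5.png

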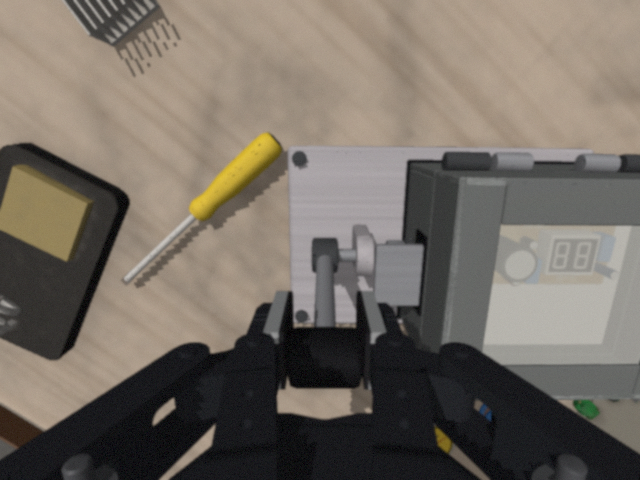

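View pics/scene5.png

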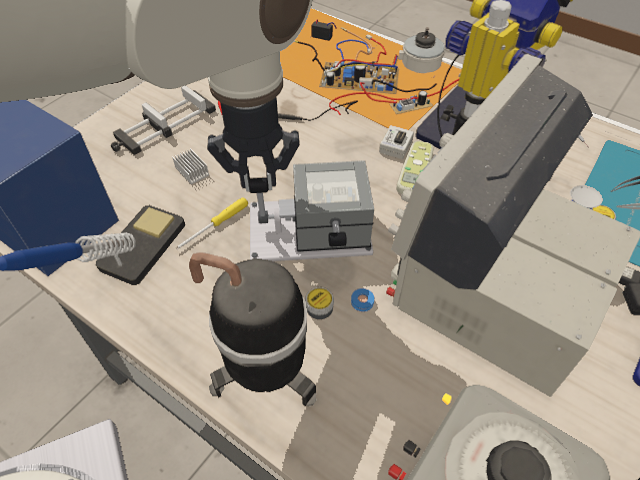

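The wrist view shows the gripped knob at (325,358), while the upright prediction is (327,328). The shell is closed and the tin, reel and screwdriver are where they were. I'll triangulate to see whether the lever is really upright.

Run:
```python
from fit import *
np.set_printoptions(precision=4,suppress=True)
x,y,w=.5637,.3408,1.2288; Rf=np.array([[np.cos(w),np.sin(w)],[-np.sin(w),np.cos(w)]])
e=ext("wrist"); es=ext("scene"); print(K(e[0])[0,0], ctrl.get_calibration("wrist")["tool_from_camera"])
X,d=tri([ray(*e,(325,358)),ray(*es,(259.3,184.8))]); print("tri knob F",Rf@(X[:2]-[x,y]),X[2],d)
def F(v): return np.array([*(Rf.T@np.array(v[:2])+[x,y]),v[2]])
for a in (1.3,1.4,1.5,1.571):
    k=[-.09*np.cos(a),.115,.04+.09*np.sin(a)]; print(a,"wrist",proj(*e,F(k))[0],"scene",proj(*es,F(k))[0])
s=ctrl.sense(); R=Ro.from_euler('xyz',s["eef_rot"]).as_matrix()
for dz in (0,-.0187): print("tool pt",dz,proj(*e,s["position"]+R@[0,0,dz])[0])
for n in ["wrist5","scene5"]:
    im=cv2.imread(f"pics/{n}.png"); c=(325,330) if n[0]=="w" else (262,205); h=60 if n[0]=="w" else 40
    cr=im[c[1]-(90 if n[0]=='w' else h):c[1]+h+10,c[0]-h:c[0]+h]; cv2.imwrite(f"pics/{n}c.png",cv2.resize(cr,None,fx=4,fy=4,interpolation=cv2.INTER_CUBIC)[:600])
a=cv2.imread("pics/wrist5c.png");b=cv2.imread("pics/scene5c.png");H=max(len(a),len(b))
pad=lambda q:cv2.copyMakeBorder(q,0,H-len(q),0,0,0)
o=np.hstack([pad(a),pad(b)]); cv2.imwrite("pics/c5.png",o[:600,:800]); print(o.shape)
```

```text
362.9911149558751 [[-0.0001 -0.9594 -0.2821  0.0708]
 [ 1.     -0.0001 -0.0003 -0.0005]
 [ 0.0002 -0.2821  0.9594 -0.1425]
 [ 0.      0.      0.      1.    ]]
tri knob F [-0.014   0.1149] 0.12884061077394596 [np.float64(0.0006445279176173829), np.float64(0.000644527917617391)]
1.3 wrist [326.2699 376.1082] scene [259.0258 190.5435]
1.4 wrist [326.4159 360.517 ] scene [258.8487 185.5106]
1.5 wrist [326.5578 342.3355] scene [258.7226 180.8652]
1.571 wrist [326.6537 328.0163] scene [258.6646 177.8313]
tool pt 0 [325.4889 308.3382]
tool pt -0.0187 [325.6337 330.3919]
(600, 800, 3)
```

View pics/c5.png

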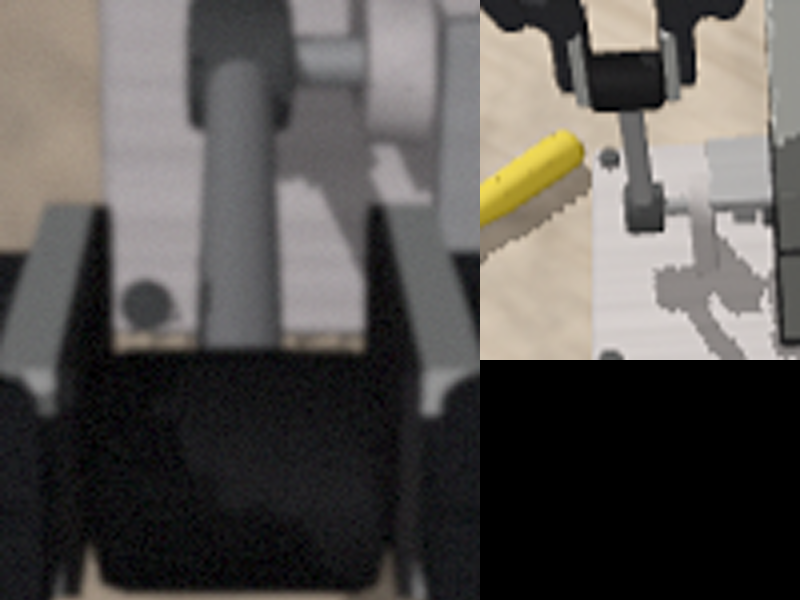

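Both views agree on a lever angle of about 1.41, because the knob sits about 13 mm to -x of the pad centre. I'll move it the rest of the way and look again.

The rows are not in the units I measure in: shifts go in shares of 0.4 m and turns go in shares of 60 degrees. I convert before sending: 0.005 m / 0.4 = 0.0125, 0.003 m / 0.4 = 0.0075.

```bash
echo '[[0, 0, 0, 0.0125, 0, -0.0018, 0], [0, 0, 0, 0.0125, 0, -0.0008, 0], [0, 0, 0, 0.0075, 0, 0, 0], [0, 0, 0, 0, 0, 0, 0], [0, 0, 0, 0, 0, 0, 0]]' | python3 -m handwheel 70
cat > look.py <<'E'
from fit import *
np.set_printoptions(precision=4,suppress=True)
x,y,w=.5637,.3408,1.2288; Rf=np.array([[np.cos(w),np.sin(w)],[-np.sin(w),np.cos(w)]])
F=lambda v: np.array([*(Rf.T@np.array(v[:2])+[x,y]),v[2]])
U={};ee={}
for n in ("wrist","scene","top"):
    e=ext(n); im=ctrl.get_image(n); cv2.imwrite(f"pics/{n}6.png",im[:,:,::-1]); L=ctrl.landmark_of(n,"lever_knob"); C=ctrl.cut_out(n,"lever_knob")
    print(n,[(np.round(v["uv"],1).tolist(),round(v["conf"],2)) for v in L[:2]])
    # dark blob rows/cols near the expected knob
    if L: U[n]=L[0]["uv"]; ee[n]=e
    for a in (1.4,1.5,1.571,1.65): print("  ",a,proj(*e,F([-.09*np.cos(a),.115,.04+.09*np.sin(a)]))[0])
X,d=tri([ray(*ee[n],U[n]) for n in U if n!="top"]); k=[*(Rf@(X[:2]-[x,y])),X[2]]; print("knob F",np.round(k,4),d,"ang",np.arctan2(k[2]-.04,-k[0]))
E
python3 st.py; python3 look.py
```

```text
time_s: 13.58
position: [0.4589, 0.3905, 0.112]
eef_rot: [3.141, 0.002, 1.232]
ft_force: [4.2, -8.7, -7.3]
gripper_width: 0.0258
finger_force: 69.2
t 13.575 grasp F [0.0117 0.1154 0.1307] forceF [-6.8 -6.8 -7.3] w 0.0258
shell radius 0.07460267143676502 ang 0.8687985928946659
lever radius 0.09146340176885145 ang 1.6985586817584595
wrist [([322.4, 362.9], 0.62)]
   1.4 [326.358  386.2871]
   1.5 [326.4891 369.2924]
   1.571 [326.5783 355.7831]
   1.65 [326.6718 339.5318]
scene []
   1.4 [258.8487 185.5106]
   1.5 [258.7226 180.8652]
   1.571 [258.6646 177.8313]
   1.65 [258.6308 174.7359]
top []
   1.4 [257.5731 278.2109]
   1.5 [251.8703 276.2473]
   1.571 [247.8379 274.8507]
   1.65 [243.4048 273.3074]
knob F [0.1137 0.1161 0.2989] [np.float64(6.525996516090995e-17)] ang 1.9845303804175534
```

Run:
```python
from fit import *
x,y,w=.5637,.3408,1.2288; Rf=np.array([[np.cos(w),np.sin(w)],[-np.sin(w),np.cos(w)]])
F=lambda v: np.array([*(Rf.T@np.array(v[:2])+[x,y]),v[2]])
o=[]
for n,c,sc,h in (("wrist",(325,330),4,(75,50)),("scene",(262,195),8,(37,25))):
    im=cv2.imread(f"pics/{n}6.png"); e=ext(n); x0,y0=c[0]-h[1],c[1]-h[0]
    cr=cv2.resize(im[y0:c[1]+h[0],x0:c[0]+h[1]],None,fx=sc,fy=sc,interpolation=cv2.INTER_CUBIC)[:592]
    cr=np.clip(cr.astype(float)*1.5+15,0,255).astype(np.uint8)
    for a,col in ((1.571,(0,0,255)),(1.45,(0,255,0))):
        m=np.array([-.09*np.cos(a),.115,.04+.09*np.sin(a)])
        P=[F(m+[.012*np.cos(t),sy*.014,.012*np.sin(t)]) for sy in (-1,1) for t in np.linspace(0,6.28,40)]
        q=((proj(*e,P)-[x0,y0]+.5)*sc).astype(np.int32); cv2.polylines(cr,[cv2.convexHull(q)],True,col,1)
    o.append(cr)
cv2.imwrite("pics/c6.png",np.hstack(o)[:, :800])
```

```text
(no output)
```

View pics/c6.png

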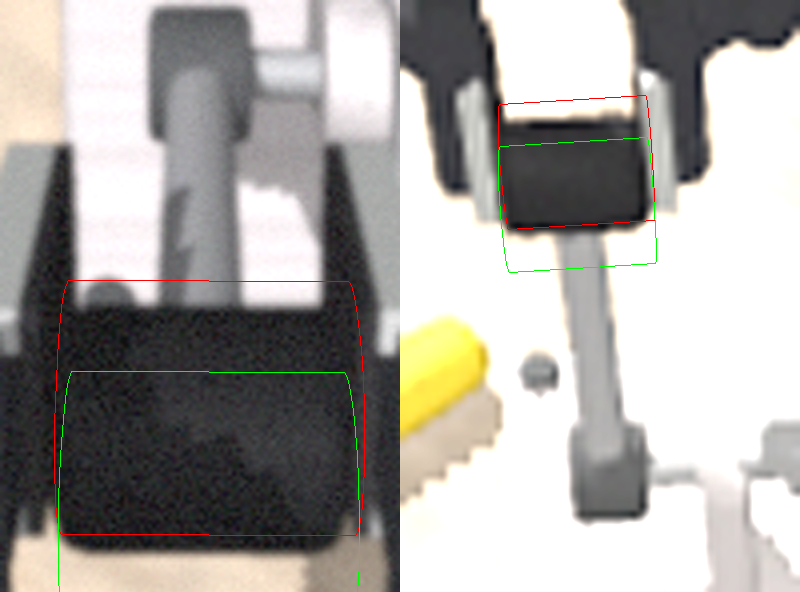

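The knob is about 0.02 rad short of the upright outline in both views. One last small nudge.

Converted, 0.002 m / 0.4 = 0.005, 0.0005 m / 0.4 = 0.0013.

```bash
echo '[[0, 0, 0, 0.005, 0, 0.0013, 0], [0, 0, 0, 0, 0, 0, 0], [0, 0, 0, 0, 0, 0, 0], [0, 0, 0, 0, 0, 0, 0]]' | python3 -m handwheel; python3 st.py
python3 - <<'E'
from fit import *
x,y,w=.5637,.3408,1.2288; Rf=np.array([[np.cos(w),np.sin(w)],[-np.sin(w),np.cos(w)]])
F=lambda v: np.array([*(Rf.T@np.array(v[:2])+[x,y]),v[2]])
o=[]
for n,c,sc,h in (("wrist",(325,330),4,(75,50)),("scene",(262,195),8,(37,25))):
    e=ext(n); im=ctrl.get_image(n)[:,:,::-1]; x0,y0=c[0]-h[1],c[1]-h[0]
    cr=cv2.resize(im[y0:c[1]+h[0],x0:c[0]+h[1]],None,fx=sc,fy=sc,interpolation=cv2.INTER_CUBIC)[:592]
    cr=np.ascontiguousarray(np.clip(cr.astype(float)*1.5+15,0,255).astype(np.uint8))
    m=np.array([0,.115,.13])
    P=[F(m+[.012*np.cos(t),sy*.014,.012*np.sin(t)]) for sy in (-1,1) for t in np.linspace(0,6.28,40)]
    P2=[F(np.array([0,.115,.04+z])) for z in np.linspace(0,.09,10)]
    q=((proj(*e,P)-[x0,y0]+.5)*sc).astype(np.int32); cv2.polylines(cr,[cv2.convexHull(q)],True,(0,0,255),1)
    for v in ((proj(*e,P2)-[x0,y0]+.5)*sc).astype(int): cv2.circle(cr,tuple(int(i) for i in v),3,(0,255,255),-1)
    o.append(cr)
    for l in ("shell_knob","flux_tin","screwdriver","solder_wick"): print(n,l,[np.round(v["uv"],1).tolist() for v in ctrl.landmark_of(n,l)[:1]])
cv2.imwrite("pics/c7.png",np.hstack(o)[:, :800])
E
```

```text
time_s: 14.52
position: [0.4595, 0.3923, 0.1119]
eef_rot: [3.141, 0.002, 1.232]
ft_force: [2.3, -10.1, -3.4]
gripper_width: 0.0264
finger_force: 69.9
t 14.525 grasp F [0.0136 0.1154 0.1306] forceF [-8.7 -5.5 -3.4] w 0.0264
shell radius 0.07338222027445158 ang 0.8888234264598162
lever radius 0.09157698867291074 ang 1.7194963769338938
wrist shell_knob []
wrist flux_tin []
wrist screwdriver [[198.4, 231.7]]
wrist solder_wick []
scene shell_knob [[265.9, 219.2]]
scene flux_tin [[320.4, 307.9]]
scene screwdriver [[212.2, 228.7]]
scene solder_wick [[360.7, 299.1]]
```

View pics/c7.png

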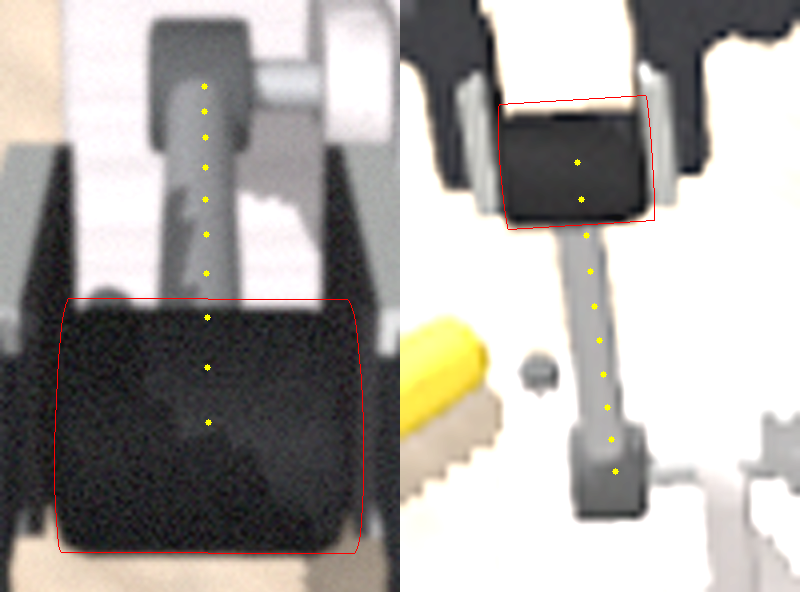

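The knob's outline now matches the upright projection in both views. The shell is closed in the scene view and the bystanders are in place. I'll hand it in while still holding the lever.

```bash
python3 -c "
from plant import ctrl
print(ctrl.sign_off())"
```

```text
the job is handed in; nothing more can be done
None
```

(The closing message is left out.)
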